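Sweep the instrument feet into the corral

ROBOT

A 7-joint arm with a two-finger parallel gripper is mounted at the origin on the work surface. World frame = base frame: x ahead of the robot, y to its left, z up, the work surface at z = 0. Lengths are in mm, angles in rad, forces in N, time in s.
With the tool pointing down it reaches from about 400 to 875 mm from the base axis. Payload 4.4 kg.
Tool frame: the origin (TCP) lies at the very end of the fingers, on their centre line; the grasp point (between the pads) lies 19 mm behind it; z points along the fingers, y is the line along which they close (so a half turn about z gives the same grasp; the last joint's range is limited). The gripper opens to 85 mm and grips with 20 to 120 N. Pads are 22 mm wide; open, the fingers measure 114 mm over their backs; the gripper's body (76 mm by 85 mm) begins 54 mm behind the grasp point. The pads swing forward as they close: fully open they stand 13 mm farther back than shut.
Start: joints at [-1.209, 0.628, 0.038, 1.517, -0.027, 0.996, -0.02], TCP at [269.644, 591.447, 231.313] pointing down, gripper open.
Joint ranges: [-3.06, 3.06], [-0.37, 2.12], [-1.25, 1.32], [0.18, 2.47], [-1.1, 4.24], [0.23, 1.98], [-2.94, 2.94]. Speed limits (rad/s): [2.57, 2.57, 3.14, 3.14, 3.14, 3.14, 3.14].

INTERFACE

Orientations are given as [roll, pitch, yaw] about the fixed x, y, z axes, in that order (R = Rz(yaw) Ry(pitch) Rx(roll)).
In Python, from cell import ctrl gives the robot as it stands.
- The arm moves only by the tool step_arm, never from a script. Its argument "series" is a list that holds one entry, the list of rows, each a list of 7 numbers: the turn, a rotation vector about the tool's x, y, z as a fraction of full scale, then the shift along the tool's x, y, z as a fraction of full scale, then the closure, from 0 (fully open) to 1 (shut). In form: [[[ax, ay, az, tx, ty, tz, gripper], ...]]. A call has 1 to 12 rows; each row shifts and turns the commanded pose from where the row before left it, along the tool's axes as they then stand; what a row does not reach is not made up. Full scale, the value 1, is 150 mm for a shift and 45 degrees for a turn. A row lasts 1/10 s, in which the tool goes at most 50 mm and 8.59 degrees, less where a joint would pass 70% of its speed; a pose out of reach is approached as far as the arm can. A call with a number of a shift or a turn outside -1 to 1 is refused whole. A call with a gripper value outside its range is refused whole. The fingers move at their own pace and stop on an object; the grip force is fixed at half the most. Time passes only in rows, so rows that do not move let the fingers close. It gives the time, the measured TCP pose, the force, the opening and the grip force at its end, in the units of the state.
- ctrl.read_state(): the state, without advancing time (a new reading comes with each control period).
- ctrl.get_image(name): name is "scene" or "top" or "wrist"; returns a dict with "img" (400x640x3 uint8, red, green, blue), "fx", "fy", "cx", "cy" (pixels), "R" (3x3) and "t" (3): a world point X has camera coordinates R X + t. Camera axes: x right, y down, z forward; pixel columns grow to the right and rows downward; lengths in mm; the calibration is good to about 2 mm. A picture is of the moment at which its call begins. There is no depth.
- ctrl.finish_job(): hands the job in; it is judged then, once.
Trained networks look in a picture, given as the dict that the camera call returned (one of the last four; its "shot" number tells which), for a name from the list of things; names that differ only in an ending like _2 or _b are one class to them, and where a whole thing is asked for, a point or a joint stands for the part that bears it (a point fixed in the world has none). Each returns a list of dicts, best first, with "score" (0 to 1); they miss things now and then, are a little off and sometimes report something else, mostly with a low value. They report only what shows in the picture. A call takes as long as a camera call.
- ctrl.recognise(picture, thing): "centre" ([column, row] in pixels, amid what is visible of it).
The state is a dict: "clock": time; "qpos": joint angles; "qd": joint speeds; "tau": joint torques, N m; "eef_pos": TCP position; "tool_rot": TCP orientation; "force": force on the tool from outside, world axes, zero at the start; "torque": the same for the moment, N m; "width": finger opening in mm; "gripper_force": force on a finger pad.
Only numpy, scipy, OpenCV 4.12 (cv2) and the standard library are available. Lean on these libraries where they do the work, as an engineer would, in place of code of your own. Each camera call takes 0.05 s, during which the arm holds its last target. There are 200 camera calls.

TASK

Three round rubber feet taken off the instrument lie scattered on the blue mat. Sweep all three along the mat with the fingertips, without picking any up or tipping it over, through the open side of the low three-sided metal corral until each lies wholly inside it, and leave everything else where it stands.

Things in the scene. Friction and masses are not known exactly. Their poses are not given: they have to be found in the camera images.
- foot1: round black rubber instrument foot, a disc 32 mm across and 15 mm high with a bevelled upper edge and a small steel screw head in its top, lying flat on the mat, about 20 to 45 g; slides without rolling. Origin: centre of its underside, z up, its yaw means nothing
- foot2: round black rubber instrument foot, a disc 32 mm across and 15 mm high with a bevelled upper edge and a small steel screw head in its top, lying flat on the mat, about 20 to 45 g; slides without rolling. Origin: centre of its underside, z up, its yaw means nothing
- foot3: round black rubber instrument foot, a disc 32 mm across and 15 mm high with a bevelled upper edge and a small steel screw head in its top, lying flat on the mat, about 20 to 45 g; slides without rolling. Origin: centre of its underside, z up, its yaw means nothing
- corral: low three-sided stop of bare aluminium strip, fixed to the work surface, on the robot's left, with no floor (the mat runs through it) and no sill; its open side faces roughly to the robot's right. Walls 4 mm thick and 25 mm high; inside 150 mm wide and 100 mm deep. Origin: at the middle of the open side, at mat level (work surface, z = 0); x points level into the corral, y along the open side (walls' inner faces at y = +-75 mm and x = 100 mm), z up
- relay: bystander among the feet, not to be moved: upright square black plastic relay, 22 x 22 mm, 28 mm high, grey top, about 60 g, loose. Origin: centre of its underside
- capacitor: bystander among the feet, not to be moved: upright black capacitor can, 22 mm across, 36 mm high, bare metal top, about 60 g, loose. Origin: centre of its underside
- screwdriver: bystander: screwdriver lying at the right of the mat, under 40 mm high, along its x axis
- wrench: bystander: flat steel wrench lying at the far side of the mat, along its x axis
- alcohol: bystander: white plastic bottle, 66 mm across, 150 mm high, beyond the closed end of the corral. Origin: centre of its underside
- cup: bystander: grey plastic cup, 72 mm across, 85 mm high, at the right of the mat. Origin: centre of its underside
- spool: bystander: short grey cylinder, 56 mm across, 45 mm high, at the left of the mat. Origin: centre of its underside

How it is judged:
By the outcome, as a careful person would: the job done as asked, in the order asked, and still so for the second after the job is handed in, with the robot touching nothing.
It also fails if it takes over 72 s, if anything falls off the work surface, if the arm or the gripper's body presses on something with over 40 N, if the wrist force passes 120 N, or if a joint passes its speed limit or range.

## Working session

There is one attempt and no reset: what is moved stays moved. The work goes in short steps, Python scripts to look and compute and a tool call to move; the robot and the scene stay as the last step left them, time stands still between calls to the robot, and variables do not carry over. Pictures are saved under pics/ and viewed, at most 10 in all, crops included, and the job is handed in when it is done.

Besides the shell and the picture viewer there is one more tool, called after "Call:" as a command line: name --argument value ..., lists and objects as JSON in quotes. step_arm: Moves the arm, as the interface text tells. Shift numbers are shares of 150 mm and turn numbers shares of 45 degrees, none past 1 either way. Its arguments: {"type":"object","properties":{"series":{"type":"array","items":{"type":"array","items":{"type":"array","items":{"type":"number","minimum":-1,"maximum":1}}}}},"required":["series"]}

```bash
mkdir -p pics; cat > h.py <<'E'
import numpy as np,cv2
from cell import ctrl
def ray(p,uv,z):
    d=np.linalg.inv(p["R"])@np.array([(uv[0]-p["cx"])/p["fx"],(uv[1]-p["cy"])/p["fy"],1]); c=-np.array(p["R"]).T@np.array(p["t"])
    return (c+d*(z-c[2])/d[2]).round(1)
def proj(p,X):
    q=np.array(p["R"])@np.array(X,float)+p["t"]; return [round(p["fx"]*q[0]/q[2]+p["cx"],1),round(p["fy"]*q[1]/q[2]+p["cy"],1)]
def save(p,n): cv2.imwrite("pics/"+n,p["img"][:,:,::-1])
E
python3 - <<'E'
from h import *
s=ctrl.read_state();print(s["clock"],s["eef_pos"],s["tool_rot"],s["width"])
H=dict(foot1=15,relay=28,capacitor=36,corral=25,alcohol=150,cup=85,spool=45,screwdriver=10,wrench=4)
for n in("top","scene"):
    p=ctrl.get_image(n);save(p,n+"0.png")
    for k,z in H.items():
        for r in ctrl.recognise(p,k)[:5]:
            print(n,k,round(r["score"],2),np.round(r["centre"],1),ray(p,r["centre"],z/2 if n=="scene" else z))
E
```

```text
0.0 [269.38346948 590.88219999 230.39332845] [-3.13973129e+00  1.60460971e-05  2.71379491e+00] 85.47730730950113
top foot1 0.57 [363.2 214.9] [ 549.6 -174.8   15. ]
top foot1 0.53 [394.3 200.5] [ 605.6 -275.1   15. ]
top foot1 0.47 [330.8 173.6] [682.4 -59.   15. ]
top relay 0.46 [319.2 237.9] [461.4 -36.   28. ]
top corral 0.59 [233.3 197.9] [573.6 255.8  25. ]
top alcohol 0.76 [182.2 163.4] [644.4 400.7 150. ]
top spool 0.79 [156.3 242.4] [407.1 480.7  45. ]
top spool 0.62 [233.3 197.9] [569.4 251.9  45. ]
top screwdriver 0.58 [460.1 218.2] [ 562.7 -494.8   10. ]
top wrench 0.67 [371.7 155.3] [ 759.9 -193.6    4. ]
scene foot1 0.52 [253.6 168.9] [ 597.5 -273.6    7.5]
scene foot1 0.51 [281.3 168. ] [ 531.1 -207.2    7.5]
scene foot1 0.41 [284.6 219.8] [680.  -44.6   7.5]
scene relay 0.65 [327.8 184.9] [486.4 -36.8  14. ]
scene capacitor 0.46 [263.4 193.5] [ 656.2 -162.9   18. ]
scene corral 0.8 [380.6 249.6] [570.6 241.4  12.5]
scene alcohol 0.78 [418.9 307.3] [681.4 435.1  75. ]
scene cup 0.79 [223.2 107. ] [ 478.1 -563.1   42.5]
scene spool 0.76 [484.3 259.7] [404.9 482.5  22.5]
scene screwdriver 0.5 [217.1 132.3] [ 560.9 -508.9    5. ]
scene wrench 0.83 [235.6 208.2] [ 749.4 -194.5    2. ]
scene wrench 0.37 [383.7 251.3] [562.8 248.5   2. ]
```

View pics/top0.png

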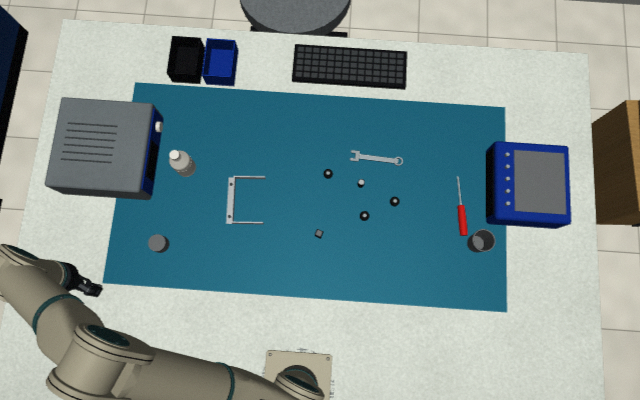

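View pics/scene0.png

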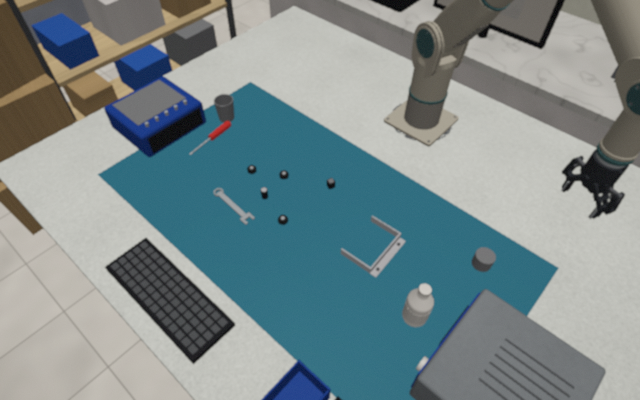

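The top view shows feet near pixels (328,174), (395,201) and (364,216). The capacitor is at (361,183), the relay at (319,233), and the corral spans columns 227–264 and rows 177–223, opening to the right. I'll refine these from blobs.

```bash
python3 - <<'E'
from h import *
p=ctrl.get_image("top");im=p["img"]
g=im.astype(int)
def blob(u,v,r=8):
    w=g[v-r:v+r+1,u-r:u+r+1]; bg=np.median(w.reshape(-1,3),0); d=np.abs(w-bg).sum(2).astype(float); d[d<40]=0; d=np.minimum(d,120)
    y,x=np.mgrid[v-r:v+r+1,u-r:u+r+1]; return np.array([(x*d).sum(),(y*d).sum()])/d.sum(),(d>60).sum()
for n,u,v,z in(("A",328,174,9),("B",395,201,9),("C",364,216,9),("cap",361,183,22),("relay",319,234,16)):
    c,a=blob(u,v);print(n,c.round(1),a,ray(p,c,z))
c=im[165:255,215:415];cv2.imwrite("pics/crop.png",cv2.resize(c,None,fx=4,fy=4,interpolation=cv2.INTER_CUBIC)[:,:,::-1])
E
```

```text
A [327.7 173.4] 80 [683.9 -48.4   9. ]
B [394.2 201. ] 83 [ 605.  -275.6    9. ]
C [364.1 215.5] 82 [ 549.1 -178.3    9. ]
cap [360.5 183.1] 53 [ 655.1 -159.8   22. ]
relay [318.5 233.4] 63 [477.5 -32.6  16. ]
```

View pics/crop.png

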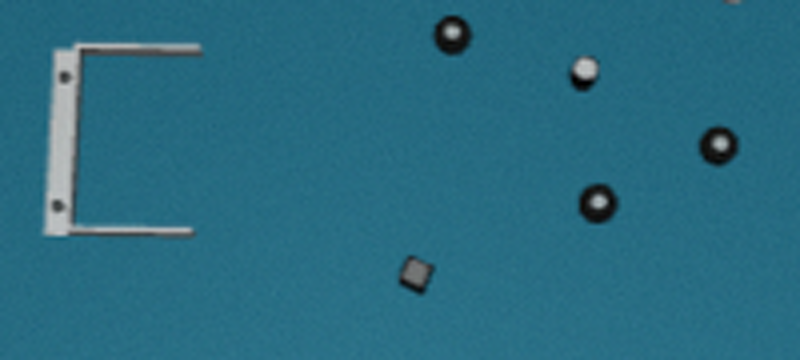

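```bash
cat >> h.py <<'E'
def plan(wps,start=None):
    """wps: (x,y,z,yawdeg,n,closure); prints rows of the moves"""
    s=ctrl.read_state(); P=np.array(s["eef_pos"]); y=s["tool_rot"][2] 
    if start is not None: P=np.array(start[:3],float); y=np.radians(start[3])
    rows=[]
    for X,Y,Z,yd,n,c in wps:
        n=int(n); dP=(np.array([X,Y,Z])-P)/n; dy=(np.radians(yd)-y)/n
        for i in range(n):
            r=np.array([np.cos(y)*dP[0]+np.sin(y)*dP[1],np.sin(y)*dP[0]-np.cos(y)*dP[1],-dP[2]])/150
            rows.append([0,0,round(-dy/np.radians(45),3)]+[round(v,3) for v in r]+[c]); y+=dy
        P=np.array([X,Y,Z],float)
    for i,r in enumerate(rows):
        if max(np.linalg.norm(r[3:6])*150/50, abs(r[2])*45/8.59)>1: print("TOO FAST",i)
    print(str([[float(v) for v in r] for r in rows]).replace(".0,",","))
E
python3 - <<'E'
from h import *
p=ctrl.get_image("top")
for n,u,v in(("far end",201,48),("near end",194,232),("far corner in",77,50),("near corner in",71,229)):
    print(n,ray(p,(215+u/4,165+v/4),25))
plan([(420,200,200,90,10,.75),(535,-235,100,75,10,.75)])
E
```

```text
far end [652.1 157.7  25. ]
near end [497.4 148.6  25. ]
far corner in [642.9 260.2  25. ]
near corner in [492.6 248.7  25. ]
[[0, 0, 0.146, -0.199, -0.196, 0.021, 0.75], [0, 0, 0.146, -0.22, -0.172, 0.021, 0.75], [0, 0, 0.146, -0.239, -0.146, 0.021, 0.75], [0, 0, 0.146, -0.254, -0.117, 0.021, 0.75], [0, 0, 0.146, -0.265, -0.088, 0.021, 0.75], [0, 0, 0.146, -0.274, -0.057, 0.021, 0.75], [0, 0, 0.146, -0.278, -0.025, 0.021, 0.75], [0, 0, 0.146, -0.279, 0.007, 0.021, 0.75], [0, 0, 0.146, -0.277, 0.038, 0.021, 0.75], [0, 0, 0.146, -0.271, 0.07, 0.021, 0.75], [0, 0, 0.033, -0.29, 0.077, 0.067, 0.75], [0, 0, 0.033, -0.288, 0.084, 0.067, 0.75], [0, 0, 0.033, -0.286, 0.092, 0.067, 0.75], [0, 0, 0.033, -0.283, 0.099, 0.067, 0.75], [0, 0, 0.033, -0.28, 0.107, 0.067, 0.75], [0, 0, 0.033, -0.278, 0.114, 0.067, 0.75], [0, 0, 0.033, -0.274, 0.121, 0.067, 0.75], [0, 0, 0.033, -0.271, 0.128, 0.067, 0.75], [0, 0, 0.033, -0.268, 0.135, 0.067, 0.75], [0, 0, 0.033, -0.264, 0.142, 0.067, 0.75]]
```

Call:
step_arm --series '[[[0,0,0.146,-0.199,-0.196,0.021,0.75],[0,0,0.146,-0.22,-0.172,0.021,0.75],[0,0,0.146,-0.239,-0.146,0.021,0.75],[0,0,0.146,-0.254,-0.117,0.021,0.75],[0,0,0.146,-0.265,-0.088,0.021,0.75],[0,0,0.146,-0.274,-0.057,0.021,0.75],[0,0,0.146,-0.278,-0.025,0.021,0.75],[0,0,0.146,-0.279,0.007,0.021,0.75],[0,0,0.146,-0.277,0.038,0.021,0.75],[0,0,0.146,-0.271,0.07,0.021,0.75]]]'

```text
clock: 2.1
eef_pos: [419.8, 198.4, 200.0]
tool_rot: [3.141, -0.001, 1.563]
force: [0.4, 0.3, 0.1]
width: 21.4
gripper_force: 0.0
```

```bash
python3 - <<'E'
from h import *
s=ctrl.read_state();print(s["clock"],s["eef_pos"],np.degrees(s["tool_rot"]),s["width"])
plan([(551,-240,110,92,12,.75)])
E
```

```text
2.1 [419.76521116 198.39994522 200.02366946] [ 1.79953050e+02 -3.63080970e-02  8.95396446e+01] 21.407756539934816
[[0, 0, -0.005, -0.243, 0.075, 0.05, 0.75], [0, 0, -0.005, -0.243, 0.074, 0.05, 0.75], [0, 0, -0.005, -0.243, 0.073, 0.05, 0.75], [0, 0, -0.005, -0.244, 0.072, 0.05, 0.75], [0, 0, -0.005, -0.244, 0.071, 0.05, 0.75], [0, 0, -0.005, -0.244, 0.071, 0.05, 0.75], [0, 0, -0.005, -0.245, 0.07, 0.05, 0.75], [0, 0, -0.005, -0.245, 0.069, 0.05, 0.75], [0, 0, -0.005, -0.245, 0.068, 0.05, 0.75], [0, 0, -0.005, -0.245, 0.067, 0.05, 0.75], [0, 0, -0.005, -0.245, 0.066, 0.05, 0.75], [0, 0, -0.005, -0.246, 0.065, 0.05, 0.75]]
```

Motion tracks accurately, and the opening is 21 mm, which gives a good notch for the discs.

Call:
step_arm --series '[[[0,0,-0.005,-0.243,0.075,0.05,0.75],[0,0,-0.005,-0.243,0.074,0.05,0.75],[0,0,-0.005,-0.243,0.073,0.05,0.75],[0,0,-0.005,-0.244,0.072,0.05,0.75],[0,0,-0.005,-0.244,0.071,0.05,0.75],[0,0,-0.005,-0.244,0.071,0.05,0.75],[0,0,-0.005,-0.245,0.07,0.05,0.75],[0,0,-0.005,-0.245,0.069,0.05,0.75],[0,0,-0.005,-0.245,0.068,0.05,0.75],[0,0,-0.005,-0.245,0.067,0.05,0.75],[0,0,-0.005,-0.245,0.066,0.05,0.75],[0,0,-0.005,-0.246,0.065,0.05,0.75]]]'

```text
clock: 3.3
eef_pos: [553.7, -239.3, 109.5]
tool_rot: [3.141, -0.0, 1.614]
force: [0.7, 0.5, 0.0]
width: 21.4
gripper_force: 0.0
```

```bash
python3 - <<'E'
from h import *
s=ctrl.read_state();print(s["clock"],s["eef_pos"],np.degrees(s["tool_rot"]),s["width"])
p=ctrl.get_image("wrist");save(p,"w1.png")
for k,z in(("foot1",10),("capacitor",20),("relay",14)):
    for r in ctrl.recognise(p,k)[:4]: print(k,round(r["score"],2),np.round(r["centre"],1),ray(p,r["centre"],z))
plan([(551,-240,5,92,5,.75),(537,195,5,92,24,.75)])
E
```

```text
3.3 [ 553.71157032 -239.27940238  109.5346525 ] [ 1.79976775e+02 -9.59491346e-03  9.24962907e+01] 21.359891042793823
foot1 0.98 [314.4 130. ] [ 547.7 -177.4   10. ]
foot1 0.76 [370.1 243.9] [ 602.5 -276.7   10. ]
capacitor 0.94 [457.5 119. ] [ 657.  -163.9   20. ]
[[0, 0, 0.002, -0.002, -0.002, 0.139, 0.75], [0, 0, 0.002, -0.002, -0.002, 0.139, 0.75], [0, 0, 0.002, -0.002, -0.002, 0.139, 0.75], [0, 0, 0.002, -0.002, -0.002, 0.139, 0.75], [0, 0, 0.002, -0.002, -0.002, 0.139, 0.75], [0, 0, 0, 0.121, 0, -0, 0.75], [0, 0, 0, 0.121, 0, -0, 0.75], [0, 0, 0, 0.121, 0, -0, 0.75], [0, 0, 0, 0.121, 0, -0, 0.75], [0, 0, 0, 0.121, 0, -0, 0.75], [0, 0, 0, 0.121, 0, -0, 0.75], [0, 0, 0, 0.121, 0, -0, 0.75], [0, 0, 0, 0.121, 0, -0, 0.75], [0, 0, 0, 0.121, 0, -0, 0.75], [0, 0, 0, 0.121, 0, -0, 0.75], [0, 0, 0, 0.121, 0, -0, 0.75], [0, 0, 0, 0.121, 0, -0, 0.75], [0, 0, 0, 0.121, 0, -0, 0.75], [0, 0, 0, 0.121, 0, -0, 0.75], [0, 0, 0, 0.121, 0, -0, 0.75], [0, 0, 0, 0.121, 0, -0, 0.75], [0, 0, 0, 0.121, 0, -0, 0.75], [0, 0, 0, 0.121, 0, -0, 0.75], [0, 0, 0, 0.121, 0, -0, 0.75], [0, 0, 0, 0.121, 0, -0, 0.75], [0, 0, 0, 0.121, 0, -0, 0.75], [0, 0, 0, 0.121, 0, -0, 0.75], [0, 0, 0, 0.121, 0, -0, 0.75], [0, 0, 0, 0.121, 0, -0, 0.75]]
```

View pics/w1.png

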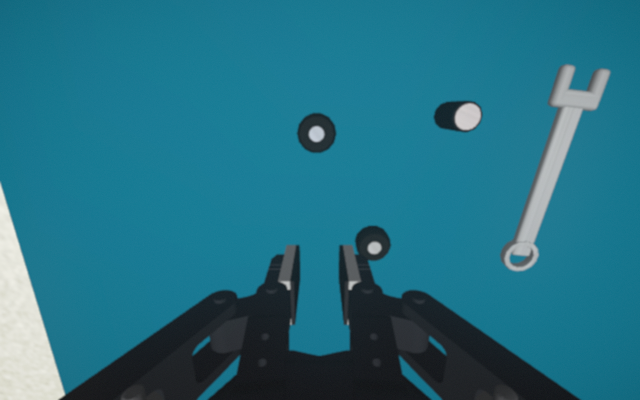

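The wrist view has one foot at (316,132), centred ahead of the finger gap at column 319. The second foot is at (373,243) and clear of the fingers, and the capacitor is at (458,117). Next I'll descend and push.

Call:
step_arm --series '[[[0,0,0.002,-0.002,-0.003,0.139,0.75],[0,0,0.002,-0.002,-0.003,0.139,0.75],[0,0,0.002,-0.002,-0.003,0.139,0.75],[0,0,0.002,-0.002,-0.003,0.139,0.75],[0,0,0.002,-0.002,-0.003,0.139,0.75],[0,0,0,0.08,0,0,0.75],[0,0,0,0.08,0,0,0.75],[0,0,0,0.08,0,0,0.75],[0,0,0,0.12,0,0,0.75],[0,0,0,0.12,0,0,0.75],[0,0,0,0.12,0,0,0.75]]]'

```text
clock: 4.6
eef_pos: [548.6, -147.2, 7.0]
tool_rot: [3.139, -0.0, 1.608]
force: [-0.3, 0.3, 0.7]
width: 21.2
gripper_force: 0.1
```

```bash
python3 - <<'E'
from h import *
s=ctrl.read_state();print(s["clock"],s["eef_pos"],np.degrees(s["tool_rot"]),s["force"])
p=ctrl.get_image("wrist")
for r in ctrl.recognise(p,"foot1")[:3]: print(round(r["score"],2),np.round(r["centre"],1),ray(p,r["centre"],10))
plan([(537,195,5,92,21,.75)])
E
```

```text
4.6 [ 548.62985808 -147.15621858    6.97052337] [ 1.79878478e+02 -9.24020894e-03  9.21219568e+01] [-0.27016162  0.34563972  0.69359287]
0.98 [613.1  84.4] [676.5 -53.1  10. ]
0.57 [319.8 218.4] [ 548.4 -121.5   10. ]
[[0, 0, 0, 0.108, 0.001, 0.001, 0.75], [0, 0, 0, 0.108, 0.001, 0.001, 0.75], [0, 0, 0, 0.108, 0.001, 0.001, 0.75], [0, 0, 0, 0.108, 0.001, 0.001, 0.75], [0, 0, 0, 0.108, 0.001, 0.001, 0.75], [0, 0, 0, 0.108, 0.001, 0.001, 0.75], [0, 0, 0, 0.108, 0.001, 0.001, 0.75], [0, 0, 0, 0.108, 0.001, 0.001, 0.75], [0, 0, 0, 0.108, 0.001, 0.001, 0.75], [0, 0, 0, 0.108, 0, 0.001, 0.75], [0, 0, 0, 0.108, 0, 0.001, 0.75], [0, 0, 0, 0.108, 0, 0.001, 0.75], [0, 0, 0, 0.108, 0, 0.001, 0.75], [0, 0, 0, 0.108, 0, 0.001, 0.75], [0, 0, 0, 0.108, 0, 0.001, 0.75], [0, 0, 0, 0.108, 0, 0.001, 0.75], [0, 0, 0, 0.108, 0, 0.001, 0.75], [0, 0, 0, 0.108, 0, 0.001, 0.75], [0, 0, 0, 0.108, 0, 0.001, 0.75], [0, 0, 0, 0.108, 0, 0.001, 0.75], [0, 0, 0, 0.108, 0, 0.001, 0.75]]
```

The foot is seated in the notch, 25 mm ahead of the TCP.

Call:
step_arm --series '[[[0,0,0,0.11,0.001,0.001,0.75],[0,0,0,0.12,0.001,0.001,0.75],[0,0,0,0.12,0.001,0.001,0.75],[0,0,0,0.12,0.001,0.001,0.75],[0,0,0,0.12,0,0.001,0.75],[0,0,0,0.12,0,0.001,0.75],[0,0,0,0.12,0,0.001,0.75],[0,0,0,0.12,0,0.001,0.75],[0,0,0,0.12,0,0.001,0.75],[0,0,0,0.12,0,0.001,0.75],[0,0,0,0.11,0,0,0.75],[0,0,0,0.1,0,0,0.75]]]'

```text
clock: 5.9
eef_pos: [541.3, 61.3, 4.6]
tool_rot: [3.14, 0.0, 1.606]
force: [0.2, -0.1, 0.9]
width: 21.3
gripper_force: 0.6
```

```bash
python3 - <<'E'
from h import *
s=ctrl.read_state();print(s["clock"],s["eef_pos"],np.degrees(s["tool_rot"]),s["force"])
p=ctrl.get_image("wrist");save(p,"w2.png")
for k in("foot1","corral"):
  for r in ctrl.recognise(p,k)[:3]: print(round(r["score"],2),np.round(r["centre"],1),ray(p,r["centre"],10))
E
```

```text
5.9 [541.32509863  61.2758654    4.6433659 ] [1.79923902e+02 1.30796947e-02 9.20171486e+01] [ 0.19549681 -0.07571147  0.93118687]
0.88 [319.8 219. ] [541.1  87.4  10. ]
0.83 [588.   37.3] [650.2 172.5  10. ]
```

View pics/w2.png

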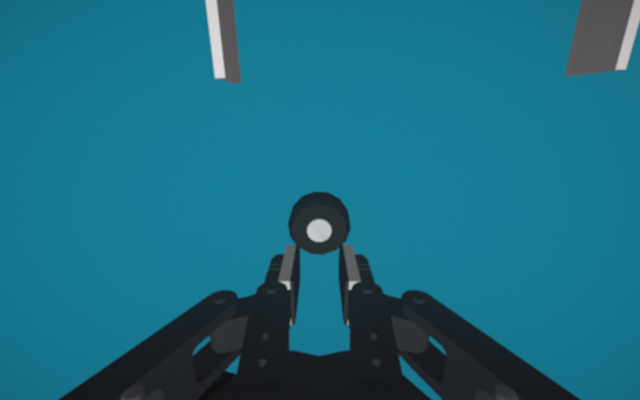

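The foot sits in the notch at (319,223). The corral walls' inner bottom ends are at (241,82) and (566,75).

```bash
python3 - <<'E'
from h import *
p=ctrl.get_image("wrist")
for uv in((241,82),(232,0),(566,75),(580,0)): print(ray(p,uv,0))
plan([(538,195,5,92,9,.75)])
E
```

```text
[501.7 151.2   0. ]
[499.3 183.9   0. ]
[652.4 159.6   0. ]
[649.5 189.4   0. ]
[[0, 0, 0, 0.1, 0.001, -0, 0.75], [0, 0, 0, 0.1, 0.001, -0, 0.75], [0, 0, 0, 0.1, 0.001, -0, 0.75], [0, 0, 0, 0.1, 0.001, -0, 0.75], [0, 0, 0, 0.1, 0.001, -0, 0.75], [0, 0, 0, 0.1, 0.001, -0, 0.75], [0, 0, 0, 0.1, 0.001, -0, 0.75], [0, 0, 0, 0.1, 0.001, -0, 0.75], [0, 0, 0, 0.1, 0.001, -0, 0.75]]
```

Call:
step_arm --series '[[[0,0,0,0.1,0.001,0,0.75],[0,0,0,0.1,0.001,0,0.75],[0,0,0,0.1,0.001,0,0.75],[0,0,0,0.1,0.001,0,0.75],[0,0,0,0.1,0.001,0,0.75],[0,0,0,0.1,0.001,0,0.75],[0,0,0,0.1,0.001,0,0.75],[0,0,0,0.1,0.001,0,0.75],[0,0,0,0.1,0.001,0,0.75],[0,0,0,0,0,0,0.75],[0,0,0,-0.2,0,0,0.75],[0,0,0,-0.2,0,-0.2,0.75]]]'

```text
clock: 7.3
eef_pos: [536.9, 135.2, 31.4]
tool_rot: [-3.135, 0.001, 1.609]
force: [0.1, -0.6, 1.2]
width: 21.1
gripper_force: 0.0
```

```bash
python3 - <<'E'
from h import *
s=ctrl.read_state();print(s["clock"],s["eef_pos"],np.degrees(s["tool_rot"]),s["force"])
p=ctrl.get_image("wrist")
for k in("foot1",):
  for r in ctrl.recognise(p,k)[:3]: print(round(r["score"],2),np.round(r["centre"],1),ray(p,r["centre"],10))
# foot A (683,-49) -> slot (610,228)
a=np.array([682,-49.]);b=np.array([610,226.]);u=(b-a)/np.linalg.norm(b-a);yaw=np.degrees(np.arctan2(u[1],u[0]));st=a-65*u;print(u,yaw,st,b-25*u)
plan([(*st,110,yaw,7,.75)])
E
```

```text
7.3 [536.87832164 135.16850724  31.44664871] [-1.79636050e+02  7.62678570e-02  9.21995112e+01] [ 0.05136882 -0.62067394  1.21350713]
0.7 [325.8  86. ] [537.2 225.4  10. ]
[-0.25328101  0.96739275] 104.67175079590183 [ 698.46326568 -111.88052865] [616.33202526 201.81518129]
[[0, 0, -0.041, -0.234, 0.143, -0.07, 0.75], [0, 0, -0.041, -0.238, 0.135, -0.07, 0.75], [0, 0, -0.041, -0.242, 0.127, -0.07, 0.75], [0, 0, -0.041, -0.246, 0.119, -0.07, 0.75], [0, 0, -0.041, -0.25, 0.111, -0.07, 0.75], [0, 0, -0.041, -0.254, 0.103, -0.07, 0.75], [0, 0, -0.041, -0.257, 0.094, -0.07, 0.75]]
```

```bash
python3 - <<'E'
from h import *
a=np.array([682,-49.]);b=np.array([594,226.]);u=(b-a)/np.linalg.norm(b-a);yaw=np.degrees(np.arctan2(u[1],u[0]));st=a-62*u;print(u,yaw,st,b-25*u)
plan([(*st,100,yaw,8,.75),(*st,100,yaw,1,.75)])
E
```

```text
[-0.30477573  0.95242415] 107.74467162505692 [ 700.89609508 -108.05029713] [601.61939318 202.18939632]
[[0, 0, -0.045, -0.201, 0.127, -0.053, 0.75], [0, 0, -0.045, -0.206, 0.12, -0.053, 0.75], [0, 0, -0.045, -0.21, 0.112, -0.053, 0.75], [0, 0, -0.045, -0.214, 0.105, -0.053, 0.75], [0, 0, -0.045, -0.217, 0.097, -0.053, 0.75], [0, 0, -0.045, -0.22, 0.09, -0.053, 0.75], [0, 0, -0.045, -0.223, 0.082, -0.053, 0.75], [0, 0, -0.045, -0.226, 0.074, -0.053, 0.75], [0, 0, 0, 0, 0, -0, 0.75]]
```

Call:
step_arm --series '[[[0,0,-0.045,-0.201,0.127,-0.2,0.75],[0,0,-0.045,-0.206,0.12,-0.1,0.75],[0,0,-0.045,-0.21,0.112,-0.08,0.75],[0,0,-0.045,-0.214,0.105,-0.04,0.75],[0,0,-0.045,-0.217,0.097,0,0.75],[0,0,-0.045,-0.22,0.09,0,0.75],[0,0,-0.045,-0.223,0.082,0,0.75],[0,0,-0.045,-0.226,0.074,0,0.75],[0,0,0,0,0,0,0.75]]]'

```text
clock: 8.3
eef_pos: [702.0, -108.2, 97.0]
tool_rot: [3.141, 0.006, 1.883]
force: [0.0, -0.6, -0.4]
width: 21.5
gripper_force: 0.0
```

```bash
cat >> h.py <<'E'
def aim(near,b,back=62,z=5,n1=4,step=16):
    s=ctrl.read_state();print(s["clock"],s["eef_pos"].round(1),np.degrees(s["tool_rot"]).round(1))
    p=ctrl.get_image("wrist");best=None
    for r in ctrl.recognise(p,"foot1")[:4]:
        X=ray(p,r["centre"],10);print(round(r["score"],2),np.round(r["centre"],1),X)
        if np.linalg.norm(X[:2]-near)<15 and best is None: best=X[:2]
    for r in ctrl.recognise(p,"capacitor")[:1]: print("cap",ray(p,r["centre"],20))
    a=best;b=np.array(b,float);u=(b-a)/np.linalg.norm(b-a);yaw=np.degrees(np.arctan2(u[1],u[0]));st=a-back*u;e=b-25*u
    print("start",st,yaw,"end",e)
    plan([(*st,z,yaw,n1,.75),(*e,z,yaw,np.ceil(np.linalg.norm(e-st)/step),.75)])
E
python3 -c "
from h import *
aim(np.array([682,-49]),(594,226))"
```

```text
8.3 [ 702.  -108.2   97. ] [180.    0.3 107.9]
0.67 [320.4 132.7] [685.  -50.3  10. ]
cap [ 657.8 -164.1   20. ]
start [ 704.39499484 -109.18831951] 108.2294098933398 end [601.82056244 202.25470987]
[[0, 0, -0, -0.017, 0.002, 0.152, 0.75], [0, 0, -0, -0.017, 0.002, 0.152, 0.75], [0, 0, -0, -0.017, 0.002, 0.152, 0.75], [0, 0, -0, -0.017, 0.002, 0.152, 0.75], [0, 0, -0, 0.104, 0, -0, 0.75], [0, 0, -0, 0.104, 0, -0, 0.75], [0, 0, -0, 0.104, 0, -0, 0.75], [0, 0, -0, 0.104, 0, -0, 0.75], [0, 0, -0, 0.104, 0, -0, 0.75], [0, 0, -0, 0.104, 0, -0, 0.75], [0, 0, -0, 0.104, 0, -0, 0.75], [0, 0, -0, 0.104, 0, -0, 0.75], [0, 0, -0, 0.104, 0, -0, 0.75], [0, 0, -0, 0.104, 0, -0, 0.75], [0, 0, -0, 0.104, 0, -0, 0.75], [0, 0, -0, 0.104, 0, -0, 0.75], [0, 0, -0, 0.104, 0, -0, 0.75], [0, 0, -0, 0.104, 0, -0, 0.75], [0, 0, -0, 0.104, 0, -0, 0.75], [0, 0, -0, 0.104, 0, -0, 0.75], [0, 0, -0, 0.104, 0, -0, 0.75], [0, 0, -0, 0.104, 0, -0, 0.75], [0, 0, -0, 0.104, 0, -0, 0.75], [0, 0, -0, 0.104, 0, -0, 0.75], [0, 0, -0, 0.104, 0, -0, 0.75]]
```

```bash
python3 -c "
from h import *
s=ctrl.read_state();print(s['clock'],s['eef_pos'],np.degrees(s['tool_rot']))
plan([(704.4,-109.2,5,108.2,4,.75)])"
```

```text
8.45 [699.77085888 -99.69746312  96.40079294] [-1.79941454e+02 -8.95022788e-02  1.08205342e+02]
[[0, 0, 0, -0.017, 0.002, 0.152, 0.75], [0, 0, 0, -0.017, 0.002, 0.152, 0.75], [0, 0, 0, -0.017, 0.002, 0.152, 0.75], [0, 0, 0, -0.017, 0.002, 0.152, 0.75]]
```

Call:
step_arm --series '[[[0,0,0,-0.017,0.002,0.152,0.75],[0,0,0,-0.017,0.002,0.152,0.75],[0,0,0,-0.017,0.002,0.152,0.75],[0,0,0,-0.017,0.002,0.152,0.75],[0,0,0,0.08,0,0,0.75],[0,0,0,0.08,0,0,0.75],[0,0,0,0.08,0,0,0.75],[0,0,0,0.1,0,0,0.75],[0,0,0,0.1,0,0,0.75],[0,0,0,0.1,0,0,0.75],[0,0,0,0.1,0,0,0.75]]]'

```text
clock: 9.55
eef_pos: [674.7, -17.2, 6.4]
tool_rot: [3.141, 0.0, 1.889]
force: [0.8, -0.8, 0.8]
width: 21.4
gripper_force: 0.7
```

```bash
python3 - <<'E'
from h import *
p=ctrl.get_image("wrist")
for r in ctrl.recognise(p,"foot1")[:3]: print(round(r["score"],2),np.round(r["centre"],1),ray(p,r["centre"],10))
s=ctrl.read_state();print(s["clock"],s["eef_pos"],np.degrees(s["tool_rot"]),s["force"])
plan([(602,202,5,108,14,.75)])
E
```

```text
0.89 [319.9 224.3] [668.4   4.4  10. ]
9.65 [673.93761991 -14.11178066   5.79377411] [-1.79985045e+02 -1.68602174e-01  1.08451100e+02] [ 0.21935435  0.52699289 -0.19007354]
[[0, 0, 0.001, 0.108, 0, 0, 0.75], [0, 0, 0.001, 0.108, 0, 0, 0.75], [0, 0, 0.001, 0.108, -0, 0, 0.75], [0, 0, 0.001, 0.108, -0, 0, 0.75], [0, 0, 0.001, 0.108, -0, 0, 0.75], [0, 0, 0.001, 0.108, -0, 0, 0.75], [0, 0, 0.001, 0.108, -0, 0, 0.75], [0, 0, 0.001, 0.108, -0, 0, 0.75], [0, 0, 0.001, 0.108, -0, 0, 0.75], [0, 0, 0.001, 0.108, -0, 0, 0.75], [0, 0, 0.001, 0.108, -0.001, 0, 0.75], [0, 0, 0.001, 0.108, -0.001, 0, 0.75], [0, 0, 0.001, 0.108, -0.001, 0, 0.75], [0, 0, 0.001, 0.108, -0.001, 0, 0.75]]
```

Call:
step_arm --series '[[[0,0,0.001,0.1,0,0,0.75],[0,0,0.001,0.12,0,0,0.75],[0,0,0.001,0.12,0,0,0.75],[0,0,0.001,0.12,0,0,0.75],[0,0,0.001,0.12,0,0,0.75],[0,0,0.001,0.12,0,0,0.75],[0,0,0.001,0.12,0,0,0.75],[0,0,0.001,0.12,0,0,0.75],[0,0,0.001,0.12,0,0,0.75],[0,0,0.001,0.11,0,0,0.75],[0,0,0.001,0.1,0,0,0.75]]]'

```text
clock: 10.75
eef_pos: [615.3, 164.3, 5.8]
tool_rot: [-3.141, -0.0, 1.881]
force: [0.8, 0.5, 0.5]
width: 21.6
gripper_force: 0.2
```

```bash
python3 - <<'E'
from h import *
p=ctrl.get_image("wrist");save(p,"w3.png")
for r in ctrl.recognise(p,"foot1")[:3]: print(round(r["score"],2),np.round(r["centre"],1),ray(p,r["centre"],10))
s=ctrl.read_state();print(s["clock"],s["eef_pos"],np.degrees(s["tool_rot"]),s["force"])
plan([(602,202,5,108,3,.75)])
E
```

```text
0.77 [318.2 223.3] [608.1 186.4  10. ]
0.74 [193.2 100.3] [536.8 225.9  10. ]
10.85 [614.58779292 166.61843267   5.64612939] [-1.79975280e+02 -1.35156799e-01  1.07967955e+02] [0.33339934 0.42498909 0.60141095]
[[0, 0, -0, 0.083, -0.002, 0.001, 0.75], [0, 0, -0, 0.083, -0.002, 0.001, 0.75], [0, 0, -0, 0.083, -0.002, 0.001, 0.75]]
```

View pics/w3.png

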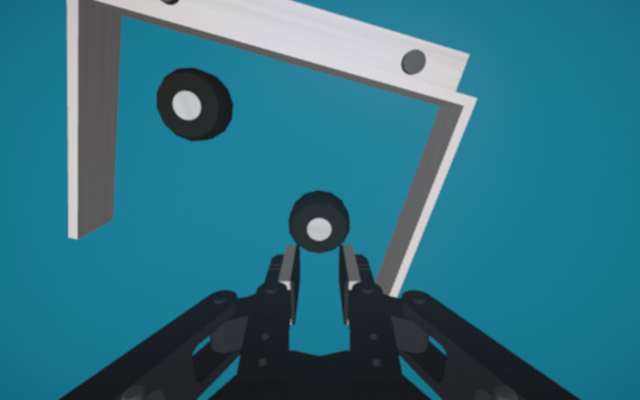

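The first foot is inside at (194,104), the second is in the notch at (319,222), and the right finger clears the far wall. I'll push another 37 mm, then back out and rise.

Call:
step_arm --series '[[[0,0,0,0.083,-0.002,0,0.75],[0,0,0,0.083,-0.002,0,0.75],[0,0,0,0.083,-0.002,0,0.75],[0,0,0,0,0,0,0.75],[0,0,0,-0.15,0,0,0.75],[0,0,0,-0.2,0,0,0.75],[0,0,0,-0.2,0,-0.2,0.75],[0,0,0,-0.1,0,-0.25,0.75],[0,0,0,0,0,0,0.75]]]'

```text
clock: 11.75
eef_pos: [638.3, 100.2, 78.5]
tool_rot: [3.132, 0.005, 1.875]
force: [0.7, -0.3, 0.1]
width: 21.5
gripper_force: 0.0
```

```bash
python3 - <<'E'
from h import *
p=ctrl.get_image("wrist")
for r in ctrl.recognise(p,"foot1")[:3]: print(round(r["score"],2),np.round(r["centre"],1),ray(p,r["centre"],10))
s=ctrl.read_state();print(s["clock"],s["eef_pos"],np.degrees(s["tool_rot"]),s["force"])
a=np.array([604,-276.]);b=np.array([572,190.]);u=(b-a)/np.linalg.norm(b-a);yaw=np.degrees(np.arctan2(u[1],u[0]));st=a-60*u;print(st,yaw)
plan([(*st,95,yaw,11,.75)])
E
```

```text
0.91 [311.9  25.7] [596.7 221.5  10. ]
0.67 [224.1   6.4] [541.7 215.3  10. ]
11.85 [634.0884409  104.47686806  74.36365442] [1.79886864e+02 9.32919433e-03 1.07660622e+02] [-0.77928561  0.58768196  0.23001799]
[ 608.11049155 -335.85903323] 93.92830722539767
[[0, 0, 0.028, -0.25, -0.096, -0.013, 0.75], [0, 0, 0.028, -0.252, -0.091, -0.013, 0.75], [0, 0, 0.028, -0.253, -0.085, -0.013, 0.75], [0, 0, 0.028, -0.255, -0.079, -0.013, 0.75], [0, 0, 0.028, -0.257, -0.074, -0.013, 0.75], [0, 0, 0.028, -0.258, -0.068, -0.013, 0.75], [0, 0, 0.028, -0.26, -0.063, -0.013, 0.75], [0, 0, 0.028, -0.261, -0.057, -0.013, 0.75], [0, 0, 0.028, -0.262, -0.051, -0.013, 0.75], [0, 0, 0.028, -0.263, -0.046, -0.013, 0.75], [0, 0, 0.028, -0.264, -0.04, -0.013, 0.75]]
```

Call:
step_arm --series '[[[0,0,0.028,-0.25,-0.096,-0.013,0.75],[0,0,0.028,-0.252,-0.091,-0.013,0.75],[0,0,0.028,-0.253,-0.085,-0.013,0.75],[0,0,0.028,-0.255,-0.079,-0.013,0.75],[0,0,0.028,-0.257,-0.074,-0.013,0.75],[0,0,0.028,-0.258,-0.068,-0.013,0.75],[0,0,0.028,-0.26,-0.063,-0.013,0.75],[0,0,0.028,-0.261,-0.057,-0.013,0.75],[0,0,0.028,-0.262,-0.051,-0.013,0.75],[0,0,0.028,-0.263,-0.046,-0.013,0.75],[0,0,0.028,-0.264,-0.04,-0.013,0.75],[0,0,0,0,0,0,0.75]]]'

```text
clock: 13.05
eef_pos: [604.3, -342.8, 93.8]
tool_rot: [-3.139, 0.005, 1.631]
force: [-0.6, -1.5, 0.1]
width: 21.2
gripper_force: 0.0
```

```bash
python3 -c "
from h import *
aim(np.array([604,-276]),(570,192),step=18)
s=ctrl.read_state();print(s['clock'],s['eef_pos'],np.degrees(s['tool_rot']))"
```

```text
13.05 [ 604.3 -342.8   93.8] [-179.8    0.3   93.4]
0.78 [325.9 126.7] [ 605.7 -277.4   10. ]
start [ 610.40180264 -339.22146109] 94.34923117719096 end [571.89588816 167.07199149]
[[0, 0, -0.002, -0.011, 0.005, 0.147, 0.75], [0, 0, -0.002, -0.011, 0.005, 0.147, 0.75], [0, 0, -0.002, -0.011, 0.005, 0.147, 0.75], [0, 0, -0.002, -0.011, 0.005, 0.147, 0.75], [0, 0, -0, 0.117, -0, -0, 0.75], [0, 0, -0, 0.117, -0, -0, 0.75], [0, 0, -0, 0.117, -0, -0, 0.75], [0, 0, -0, 0.117, -0, -0, 0.75], [0, 0, -0, 0.117, -0, -0, 0.75], [0, 0, -0, 0.117, -0, -0, 0.75], [0, 0, -0, 0.117, -0, -0, 0.75], [0, 0, -0, 0.117, -0, -0, 0.75], [0, 0, -0, 0.117, -0, -0, 0.75], [0, 0, -0, 0.117, -0, -0, 0.75], [0, 0, -0, 0.117, -0, -0, 0.75], [0, 0, -0, 0.117, -0, -0, 0.75], [0, 0, -0, 0.117, -0, -0, 0.75], [0, 0, -0, 0.117, -0, -0, 0.75], [0, 0, -0, 0.117, -0, -0, 0.75], [0, 0, -0, 0.117, -0, -0, 0.75], [0, 0, -0, 0.117, -0, -0, 0.75], [0, 0, -0, 0.117, -0, -0, 0.75], [0, 0, -0, 0.117, -0, -0, 0.75], [0, 0, -0, 0.117, -0, -0, 0.75], [0, 0, -0, 0.117, -0, -0, 0.75], [0, 0, -0, 0.117, -0, -0, 0.75], [0, 0, -0, 0.117, -0, -0, 0.75], [0, 0, -0, 0.117, -0, -0, 0.75], [0, 0, -0, 0.117, -0, -0, 0.75], [0, 0, -0, 0.117, -0, -0, 0.75], [0, 0, -0, 0.117, -0, -0, 0.75], [0, 0, -0, 0.117, -0, -0, 0.75], [0, 0, -0, 0.117, -0, -0, 0.75]]
13.2 [ 607.16584134 -332.86794353   93.15638219] [-1.79901955e+02 -1.77024242e-01  9.39463130e+01]
```

Call:
step_arm --series '[[[0,0,-0.002,-0.011,0.004,0.147,0.75],[0,0,-0.002,-0.011,0.004,0.147,0.75],[0,0,-0.002,-0.011,0.004,0.147,0.75],[0,0,-0.002,-0.011,0.004,0.147,0.75],[0,0,0,0.08,0,0,0.75],[0,0,0,0.08,0,0,0.75],[0,0,0,0.08,0,0,0.75],[0,0,0,0.1,0,0,0.75],[0,0,0,0.1,0,0,0.75],[0,0,0,0.1,0,0,0.75]]]'

```text
clock: 14.2
eef_pos: [604.8, -259.4, 7.6]
tool_rot: [3.14, 0.001, 1.645]
force: [0.6, -1.1, 1.7]
width: 21.3
gripper_force: 0.8
```

```bash
python3 - <<'E'
from h import *
p=ctrl.get_image("wrist")
for k in("foot1","capacitor"):
 for r in ctrl.recognise(p,k)[:3]: print(k,round(r["score"],2),np.round(r["centre"],1),ray(p,r["centre"],10))
s=ctrl.read_state();print(s["clock"],s["eef_pos"],np.degrees(s["tool_rot"]),s["force"])
plan([(572,166,5,94.3,1,.75)])
E
```

```text
foot1 0.97 [317.3 221.5] [ 602.5 -235.9   10. ]
capacitor 0.71 [467.6  72.1] [ 663.5 -160.4   10. ]
14.35 [ 604.70028789 -258.78091497    6.93644165] [ 1.79981746e+02 -4.85920818e-02  9.43623151e+01] [-0.3424607  -0.08154116 -0.93004759]
TOO FAST 0
[[0, 0, 0.001, 2.84, -0.002, 0.013, 0.75]]
```

Seated again. 2.84 units remain, so I'll do 12 rows of 0.12 (1.44) next and then the rest.

Call:
step_arm --series '[[[0,0,0,0.1,0,0.001,0.75],[0,0,0,0.12,0,0.001,0.75],[0,0,0,0.12,0,0.001,0.75],[0,0,0,0.12,0,0.001,0.75],[0,0,0,0.12,0,0.001,0.75],[0,0,0,0.12,0,0.001,0.75],[0,0,0,0.12,0,0.001,0.75],[0,0,0,0.12,0,0.001,0.75],[0,0,0,0.12,0,0.001,0.75],[0,0,0,0.12,0,0.001,0.75],[0,0,0,0.12,0,0.001,0.75],[0,0,0,0.12,0,0,0.75]]]'

```text
clock: 15.55
eef_pos: [588.2, -46.8, 5.0]
tool_rot: [-3.142, 0.0, 1.645]
force: [0.6, -0.3, 1.3]
width: 21.3
gripper_force: 0.8
```

```bash
python3 - <<'E'
from h import *
p=ctrl.get_image("wrist")
for r in ctrl.recognise(p,"foot1")[:3]: print(round(r["score"],2),np.round(r["centre"],1),ray(p,r["centre"],10))
s=ctrl.read_state();print(s["clock"],s["eef_pos"],np.degrees(s["tool_rot"]),s["force"])
plan([(571,168,5,94,12,.75)])
E
```

```text
0.94 [318.3 223.4] [586.4 -23.2  10. ]
0.47 [582.9 388.7] [ 759.8 -122.6   10. ]
15.65 [587.87815835 -43.30163682   4.58281258] [-179.92799151   -0.18328538   94.52251855] [0.48465819 1.18346252 0.63374871]
[[0, 0, 0.001, 0.118, -0, -0, 0.75], [0, 0, 0.001, 0.118, -0, -0, 0.75], [0, 0, 0.001, 0.118, -0, -0, 0.75], [0, 0, 0.001, 0.118, -0, -0, 0.75], [0, 0, 0.001, 0.118, -0, -0, 0.75], [0, 0, 0.001, 0.118, -0.001, -0, 0.75], [0, 0, 0.001, 0.118, -0.001, -0, 0.75], [0, 0, 0.001, 0.118, -0.001, -0, 0.75], [0, 0, 0.001, 0.118, -0.001, -0, 0.75], [0, 0, 0.001, 0.118, -0.001, -0, 0.75], [0, 0, 0.001, 0.118, -0.001, -0, 0.75], [0, 0, 0.001, 0.118, -0.001, -0, 0.75]]
```

Call:
step_arm --series '[[[0,0,0.001,0.12,0,0,0.75],[0,0,0.001,0.12,0,0,0.75],[0,0,0.001,0.12,0,0,0.75],[0,0,0.001,0.12,0,0,0.75],[0,0,0.001,0.12,0,0,0.75],[0,0,0.001,0.12,0,0,0.75],[0,0,0.001,0.12,-0.001,0,0.75],[0,0,0.001,0.12,-0.001,0,0.75],[0,0,0.001,0.12,-0.001,0,0.75],[0,0,0.001,0.12,-0.001,0,0.75],[0,0,0.001,0.11,-0.001,0,0.75],[0,0,0.001,0.1,-0.001,0,0.75]]]'

```text
clock: 16.85
eef_pos: [572.8, 162.8, 4.9]
tool_rot: [-3.141, 0.0, 1.635]
force: [0.3, -0.5, 0.8]
width: 21.4
gripper_force: 0.3
```

Call:
step_arm --series '[[[0,0,0,0,0,0,0.75],[0,0,0,-0.15,0,0,0.75],[0,0,0,-0.2,0,0,0.75],[0,0,0,-0.2,0,-0.2,0.75],[0,0,0,-0.2,0,-0.25,0.75],[0,0,0,-0.2,0,-0.25,0.75],[0,0,0,-0.2,0,-0.25,0.75],[0,0,0,0,0,0,0.75],[0,0,0,0,0,0,0.75]]]'

```text
clock: 17.75
eef_pos: [584.2, -11.3, 148.4]
tool_rot: [3.14, 0.0, 1.632]
force: [-1.0, 1.3, -1.0]
width: 21.5
gripper_force: 0.0
```

```bash
python3 - <<'E'
from h import *
s=ctrl.read_state();print(s["clock"],s["eef_pos"],s["force"])
p=ctrl.get_image("wrist")
for r in ctrl.recognise(p,"foot1")[:3]: print(round(r["score"],2),np.round(r["centre"],1),ray(p,r["centre"],10))
save(p,"w4.png");p=ctrl.get_image("top");save(p,"top1.png")
for k,z in(("foot1",9),("capacitor",22),("relay",16)):
  for r in ctrl.recognise(p,k)[:3]: print(k,np.round(r["centre"],1),ray(p,r["centre"],z))
cv2.imwrite("pics/both.png",cv2.resize(np.vstack([cv2.imread("pics/w4.png")[:250],cv2.imread("pics/top1.png")[130:280]]),None,fx=1.25,fy=1.25))
E
```

```text
17.75 [584.21874029 -11.32376104 148.38077535] [-1.00490524  1.2528068  -0.99758728]
capacitor [363.6 181. ] [ 662.9 -169.5   22. ]
relay [320.8 234.6] [474.2 -40.3  16. ]
relay [377.5 156.5] [ 753.2 -212.3   16. ]
```

View pics/both.png

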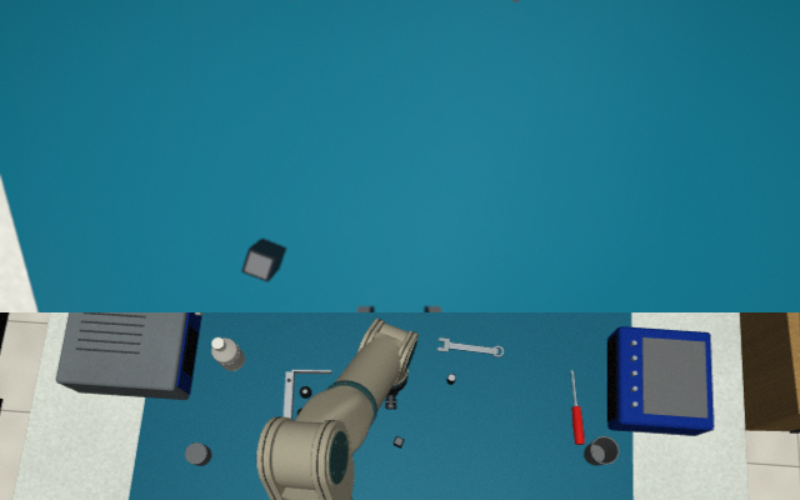

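The arm hides the corral from the top camera. The capacitor and relay look undisturbed. I'll move aside and check from above.

Call:
step_arm --series '[[[0,0,0,-0.3,0,0,0.75],[0,0,0,-0.3,0,0,0.75],[0,0,0,-0.3,0,0,0.75],[0,0,0,-0.3,0,0,0.75],[0,0,0,-0.3,0,0,0.75],[0,0,0,-0.3,0,0,0.75],[0,0,0,0,0,0,0.75],[0,0,0,0,0,0,0.75]]]'

```text
clock: 18.85
eef_pos: [600.6, -280.0, 146.4]
tool_rot: [-3.14, -0.0, 1.633]
force: [0.8, 0.8, -0.5]
width: 21.3
gripper_force: 0.0
```

```bash
python3 - <<'E'
from h import *
s=ctrl.read_state();print(s["clock"],s["eef_pos"],s["force"])
p=ctrl.get_image("top");save(p,"top2.png")
for k,z in(("foot1",9),("capacitor",22),("relay",16)):
  for r in ctrl.recognise(p,k)[:3]: print(k,np.round(r["centre"],1),ray(p,r["centre"],z))
c=p["img"][160:260,210:410];cv2.imwrite("pics/crop2.png",cv2.resize(c,None,fx=4,fy=4,interpolation=cv2.INTER_CUBIC)[:,:,::-1])
E
```

```text
18.85 [ 600.59782611 -280.00068566  146.39796902] [ 0.81192153  0.77897112 -0.49278401]
foot1 [243.7 213.2] [527.9 218.9   9. ]
```

View pics/crop2.png

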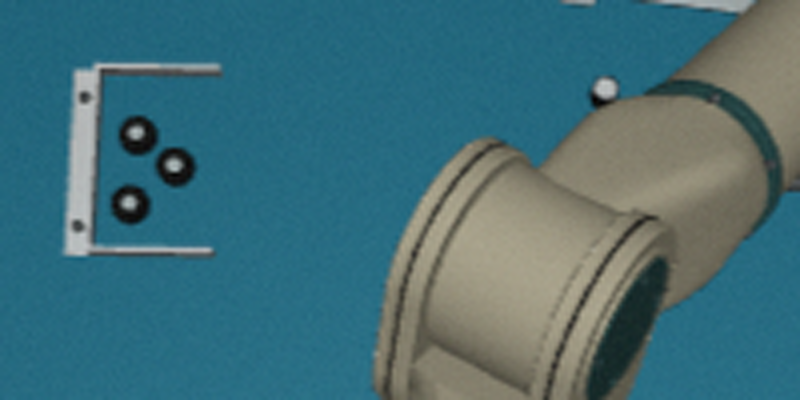

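The crop shows all three feet well inside the corral at (138,135), (176,167) and (131,205), and the capacitor in its place at (604,92).

```bash
python3 -c "
from cell import ctrl
print(ctrl.finish_job())"
```

```text
the job is handed in; nothing more can be done
None
```

I swept all three feet into the corral and handed the job in at about 19 s; the final top view shows each one wholly inside, and the capacitor and relay looked unmoved after the last push.

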